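# Unlock the farm-chemical box and hold the bolt back

## Task

Take the yellow key out of the wooden key block, push it fully home down into the brass lock on top of the green chemical box, easing it past the sticky pins, and then turn it a quarter turn clockwise as far as it goes. The lock springs back, so finish while still gripping the key and holding it turned, with the bolt drawn back, so that a workmate can lift the lid; do not let go. Leave the blue key in the block and all the other things where they are.

Things in the scene. Friction and masses are not known exactly. Their poses are not given: they have to be found in the camera images.
- key_yellow: The key that fits, yellow bow up, blade down, upright in a slot of the key block. Origin: centre of the underside of its round steel collar (22 mm across, 3 mm thick), which rests on the block. z up the key, x along the width of blade and bow, y through their thickness. It is symmetric, so it also fits after half a turn. About 50 g.
- yellow_bow (a point): Centre of the yellow key's bow, 18 mm above the key's origin. The bow is a flat plastic plate 28 mm wide (key x), 10 mm thick (key y) and 30 mm high: grip it across its 10 mm thickness.
- yellow_tip (a point): Tip of the yellow key's blade, 29 mm below the key's origin. The steel blade is 10 mm wide (key x) and 4 mm thick (key y), and narrows over its last 9 mm to a round tip 4 mm wide.
- key_blue: A second key of just the same shape with a blue bow, upright in the other slot of the block; it must stay there.
- key_block: Fixed wooden block, 150 (x) by 50 (y) by 40 mm high; origin at the centre of its underside. Two through slots, 12 mm (x) by 6 mm (y), lie on its top at x = -40 and +40 mm; which key is in which changes.
- lock_box: Fixed green steel chemical box, 186 (x) by 226 (y) mm, lid top 80 mm above the table; origin under its centre, z up. On the middle of the lid a grey lock case 70 by 70 mm, 34 mm high, has a round brass plug (33 mm) in its top. A steel bolt runs on the lid from the case to a keeper near the -x edge.
- keyway (a point): Centre of the keyway's mouth, on the plug's vertical axis, 119 mm above the table; turns with the plug. x along the slot's width, y across it, z up. The mouth is a brass funnel 18 by 12 mm, 5 mm high; below it the slot is 11.5 (x) by 5.5 mm (y). Two sticky pins 15 and 22 mm down resist with some 3 to 10 N. Fully home, the collar sits on the funnel's rim: key origin at this point.
- plug (a joint): Turn of the lock plug in rad: 0 at rest, growing clockwise seen from above, to its stop at 1.57 (quarter turn, bolt fully back). A spring of about 0.02 to 0.09 N m always turns it back to 0. The blade has about 0.15 rad of play in the slot, so the key must be turned a little further than the plug.
- tub: Orange closed flip-top storage tub, 140 by 210 by 106 mm, origin under its centre. Leave alone.
- padlock: Steel padlock standing upright, 50 by 28 by 76 mm, origin under its centre. Leave alone.
- funnel: Red plastic funnel, mouth down, 110 mm across, 115 mm high, origin at the centre of its mouth. Leave alone.
- dibber: Wooden seed dibber lying along its x, 200 mm long with a cross handle 100 mm wide, 32 mm high, origin on the table under its middle. Leave alone.
- rain_cup: Small aluminium rain gauge cup standing upright, 72 mm across, 90 mm high, origin under its centre. Leave alone.
Things that resemble listed ones, but are neither listed nor needed, are in the scene too. Of the things like the key_yellow, leave any that is red or turquoise; of the rest the smaller one is meant.

How it is judged (in metres and radians):
On the way:
1. the yellow key is fully home in the lock, not yet turned (distance between key_yellow and keyway below 0.004 m and angle between key_yellow's own z axis and vertical below 0.15 rad and value of joint plug below 0.4 rad), for 0.1 s.
At the end, for the whole second after the job is handed in: The plug is turned by more than 1.3 rad (stop at 1.57), the yellow key is fully home (origin within 4 mm of the keyway's mouth, within 0.15 rad of upright), still, and still gripped by the fingers (more than 1 N); the blue key is within 12 mm and every other bystander within 30 mm of its start (distance between key_yellow and keyway below 0.004 m and angle between key_yellow's own z axis and vertical below 0.15 rad and value of joint plug above 1.3 rad and contact force between the fingers and key_yellow above 1 N and linear speed of key_yellow below 0.02 m/s and not (distance of key_blue from where it was at the start of the episode above 0.012 m) and not (distance of any of tub, padlock, funnel, dibber, rain_cup from where it was at the start of the episode above 0.03 m)); the arm keeps its last pose, push and grip.
It fails at once if the blue key is disturbed (moved by more than 12 mm) (distance of key_blue from where it was at the start of the episode above 0.012 m).
It fails at once if the tub, padlock, funnel, dibber or rain cup is moved by more than 30 mm (distance of any of tub, padlock, funnel, dibber, rain_cup from where it was at the start of the episode above 0.03 m).
It also fails if it takes over 48 s, if anything falls off the work surface, if the arm or the gripper's body presses on something with over 40 N, if the wrist force passes 120 N, or if a joint passes its speed limit or range.

## Robot

A 6-joint arm with a two-finger parallel gripper is mounted at the origin on the work surface. World frame = base frame: x ahead of the robot, y to its left, z up, the work surface at z = 0. Lengths are in mm, angles in rad, forces in N, time in s.
With the tool pointing down it reaches from about 400 to 925 mm from the base axis. Payload 12.5 kg.
Tool frame: the origin (TCP) lies at the centre of the arm's flange, where the gripper is bolted on; the fingertips stand 190 mm ahead of it and the grasp point (between the pads) lies env.grip_point_offset ahead of it (env.grip_point_offset is the distance from the TCP to the grasp point, in mm); z points along the fingers, x is the direction in which the jaws open and shut, and the axes are right-handed (so a half turn about z gives the same grasp; the last joint's range is limited). The gripper opens to 95 mm and grips with 3 to 60 N. Pads are 20 mm wide; open, the fingers measure 119 mm over their backs; the gripper's body (75 mm by 180 mm) begins 59 mm behind the grasp point.
Start: joints at [1.115, 0.491, 1.559, -0, 1.092, -0.106], TCP at [214.17, 587.159, 404.761] pointing down, gripper open.
Joint ranges: [-3.1, 3.1], [-0.84, 2.19], [0.05, 2.79], [-1.13, 4.28], [0.06, 2.93], [-2.69, 2.69]. Speed limits (rad/s): [2.22, 2.22, 2.79, 3.14, 3.14, 3.14].

## Interface

Orientations are given as [roll, pitch, yaw] about the fixed x, y, z axes, in that order (R = Rz(yaw) Ry(pitch) Rx(roll)).
In Python, from cell import state, read_camera, camera_model, job_done, env gives the robot as it stands.
- The arm moves only by the tool arm_command, never from a script. Its argument "steps" is a list of rows, each a list of 6 numbers: the shift along the tool's x, y, z in cm, then the turn, a rotation vector about the tool's x, y, z in degrees. In form: [[dx, dy, dz, rx, ry, rz], ...]. A call has 1 to 12 rows; each row is the pose to reach, as a shift and turn from the pose commanded when the call began, along the tool's axes at that moment; what a row does not reach only later rows make up. A row lasts 1/12 s, in which the tool goes at most 41.7 mm and 7.16 degrees, less where a joint would pass 70% of its speed; a pose out of reach is approached as far as the arm can. A call with a gripper value outside its range is refused whole. "jaw" is the finger opening in cm, from 0 to 9.51, set as the call begins (left out, the last holds). The fingers move at their own pace and stop on an object; the grip force is fixed at half the most. Time passes only in rows, so rows that repeat a pose let the fingers close. It gives the time, the measured TCP pose, the force and the opening at its end, in the units of the state.
- state(): the state, without advancing time (a new reading comes with each control period).
- read_camera(name): name is "side" or "top"; returns the picture (400x640x3 uint8, red, green, blue); there is no depth.
- camera_model(name): a dict with "K" (3x3 intrinsics, pixels), "xyz" and "rotation" of the camera in the world. Camera axes: x right, y up, looking along -z (the intrinsics and any distortion apply to the point x, -y, -z); pixel columns grow to the right and rows downward; lengths in mm; the calibration is good to about 2 mm. A picture is of the moment at which its call begins. camera_model takes no time and is no camera call.
- job_done(): hands the job in, once; it reports no verdict.
The state is a dict: "t": time; "joints": joint angles; "qvel": joint speeds; "tau": joint torques, N m; "eef_pos": TCP position; "tcp_rot": TCP orientation; "ft_force": force on the tool from outside, world axes, zero at the start; "moment": the same for the moment, N m; "opening": opening from 0.0 (shut) to 1.0 (fully open).
Only numpy, scipy, OpenCV 4.12 (cv2) and the standard library are available. Lean on these libraries where they do the work, as an engineer would, in place of code of your own. Each camera call takes 0.05 s, during which the arm holds its last target. There are 200 camera calls.

## Working session

There is one attempt and no reset: what is moved stays moved. The work goes in short steps, Python scripts to look and compute and a tool call to move; the robot and the scene stay as the last step left them, time stands still between calls to the robot, and variables do not carry over. Pictures are saved under pics/ and viewed, about 8 in all and at most 12, crops included, and the job is handed in when it is done.

Besides the shell and the picture viewer there is one more tool, called after "Emit:" by a JSON object that holds its "name" and its "arguments", one argument or row to a line. arm_command: Moves the arm, as the interface text tells. Its arguments: {"type":"object","properties":{"steps":{"type":"array"},"jaw":{"type":"number"}},"required":["steps"]}

```bash
mkdir -p pics; ls; python3 - <<'E'
from cell import *
import cv2
s=state();print(s);print(env.grip_point_offset)
for n in("side","top"):
    m=camera_model(n);print(n,m)
    cv2.imwrite(f"pics/{n}0.png",read_camera(n)[:,:,::-1])
E
```

```text
pics
{'t': 0.0, 'joints': array([ 1.11537524e+00,  4.91561765e-01,  1.55946639e+00, -4.40852175e-06,
        1.09172316e+00, -1.05575163e-01]), 'qvel': array([-0.00061466, -0.00108731,  0.00044741,  0.00138916,  0.00091168,
        0.00030806]), 'tau': array([ 6.81412330e-04, -6.12637997e+01, -2.58183199e+01,  6.93206163e-02,
        4.82040457e-02, -6.25185066e-05]), 'eef_pos': array([214.16748569, 587.11811326, 404.15442828]), 'tcp_rot': array([-3.14147444e+00,  1.15261863e-03,  1.22095251e+00]), 'ft_force': array([-0.33871184,  0.45077975,  0.45592754]), 'moment': array([ 0.04088184, -0.01462791,  0.08750765]), 'opening': 1.0001223129777042}
171.3
side {'K': array([[362.1364605 ,   0.        , 323.98826593],
       [  0.        , 362.1364605 , 196.1254875 ],
       [  0.        ,   0.        ,   1.        ]]), 'xyz': array([ 515.03267275, -849.92765178,  696.43077233]), 'rotation': array([ 0.96124477, -0.02304145, -0.11678741])}
top {'K': array([[440.82606333,   0.        , 322.6372019 ],
       [  0.        , 440.82606333, 193.85559958],
       [  0.        ,   0.        ,   1.        ]]), 'xyz': array([ 465.75144203,   25.40490561, 1375.18723705]), 'rotation': array([ 1.15093107e-01,  7.56400120e-04, -1.54792549e+00])}
```

View pics/side0.png

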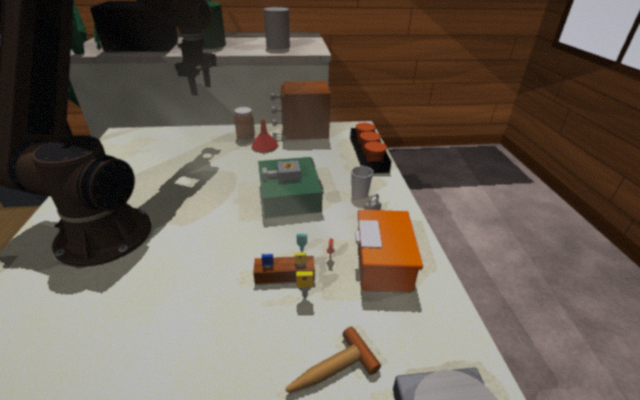

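View pics/top0.png

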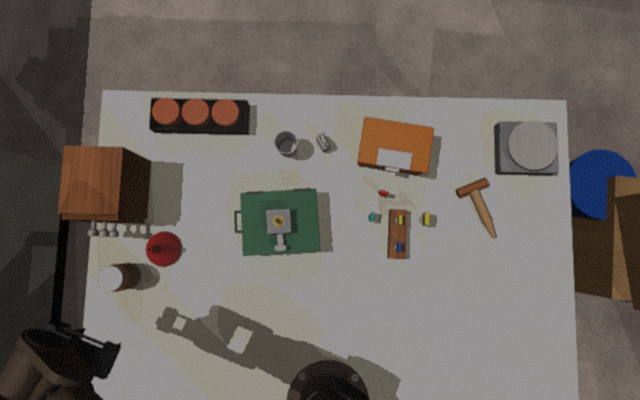

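The block, at side (285,268) and top (398,233), holds the yellow key in its far (+x) slot and the blue one in the near slot. A larger yellow decoy stands at side (305,280), with turquoise and red ones close by. The lock is at top (279,221). I'll zoom in and measure.

```bash
cat > h.py <<'E'
import numpy as np, cv2
from scipy.spatial.transform import Rotation as R
from cell import *
def cam(n):
    m=camera_model(n); return m["K"],np.array(m["xyz"]),R.from_euler('xyz',m["rotation"]).as_matrix()
def ray(n,p):
    K,c,Rm=cam(n); d=np.linalg.inv(K)@[p[0],p[1],1]; d=Rm@(d*[1,-1,-1]); return c,d/np.linalg.norm(d)
def onz(n,p,z):
    c,d=ray(n,p); return c+d*(z-c[2])/d[2]
def proj(n,P):
    K,c,Rm=cam(n); q=(np.asarray(P)-c)@Rm*[1,-1,-1]; q=q@K.T; return (q[...,:2].T/q[...,2].T).T
def tri(ps):
    A=np.zeros((3,3));b=np.zeros(3);L=[]
    for n,p in ps:
        c,d=ray(n,p);M=np.eye(3)-np.outer(d,d);A+=M;b+=M@c;L.append((c,M))
    x=np.linalg.solve(A,b); return x,[np.linalg.norm(M@(x-c)) for c,M in L]
def shots(n,k=4): return np.mean([read_camera(n).astype(float) for _ in range(k)],0).astype(np.uint8)
def blobs(im,lo,hi,roi,amin=8):
    x0,y0,x1,y1=roi; h=cv2.cvtColor(im,cv2.COLOR_RGB2HSV); m=cv2.inRange(h,np.array(lo),np.array(hi)); z=np.zeros_like(m); z[y0:y1,x0:x1]=m[y0:y1,x0:x1]
    n,l,s,c=cv2.connectedComponentsWithStats(z); return [(s[i].tolist(),c[i].round(2).tolist()) for i in range(1,n) if s[i][4]>=amin],z
E
python3 - <<'E'
from h import *
T=cv2.cvtColor(cv2.imread("pics/top0.png"),cv2.COLOR_BGR2RGB);S=cv2.cvtColor(cv2.imread("pics/side0.png"),cv2.COLOR_BGR2RGB)
def b(n,im,lo,hi,roi):
    r,_=blobs(im,lo,hi,roi); print(n,r)
for nm,im,roi in(("top",T,(355,195,445,270)),("side",S,(240,225,345,305))):
    b(nm+" yel",im,(22,120,90),(34,255,255),roi); b(nm+" blue",im,(105,120,60),(130,255,255),roi)
    b(nm+" wood",im,(3,90,30),(16,255,200),roi)
b("green",T,(60,80,30),(85,255,255),(225,180,330,265))
b("brass",T,(15,90,60),(35,255,255),(262,205,297,240)); b("brassS",S,(12,90,60),(35,255,255),(270,155,305,182))
def cr(im,x0,y0,x1,y1,w=395): c=im[y0:y1,x0:x1];return cv2.resize(c,(w,int(w*(y1-y0)/(x1-x0))),interpolation=cv2.INTER_CUBIC)
M=np.vstack([np.hstack([cr(T,365,190,445,250),cr(S,250,225,350,300)]),np.hstack([cr(T,240,190,320,250),cr(S,255,150,335,210)])])
M=cv2.convertScaleAbs(M,alpha=1.4)
cv2.imwrite("pics/m1.png",M[:,:,::-1]);print(M.shape)
E
```

```text
top yel [([424, 213, 6, 12, 60], [426.5, 218.3]), ([398, 215, 5, 10, 40], [400.2, 219.55])]
top blue [([397, 243, 4, 9, 32], [398.59, 246.97])]
top wood [([388, 209, 19, 50, 723], [397.01, 233.76])]
side yel [([295, 252, 11, 5, 34], [299.79, 253.97]), ([296, 271, 18, 7, 95], [303.85, 273.25]), ([301, 281, 7, 2, 9], [303.78, 281.44])]
side blue [([262, 254, 10, 11, 58], [266.93, 258.14])]
side wood [([327, 240, 7, 14, 50], [330.02, 247.62]), ([253, 256, 62, 28, 1092], [279.87, 269.63])]
green [([241, 190, 78, 65, 3182], [279.71, 221.13])]
brass [([273, 216, 11, 11, 90], [278.16, 220.8])]
brassS [([284, 164, 9, 4, 34], [288.24, 165.5])]
(592, 790, 3)
```

View pics/m1.png

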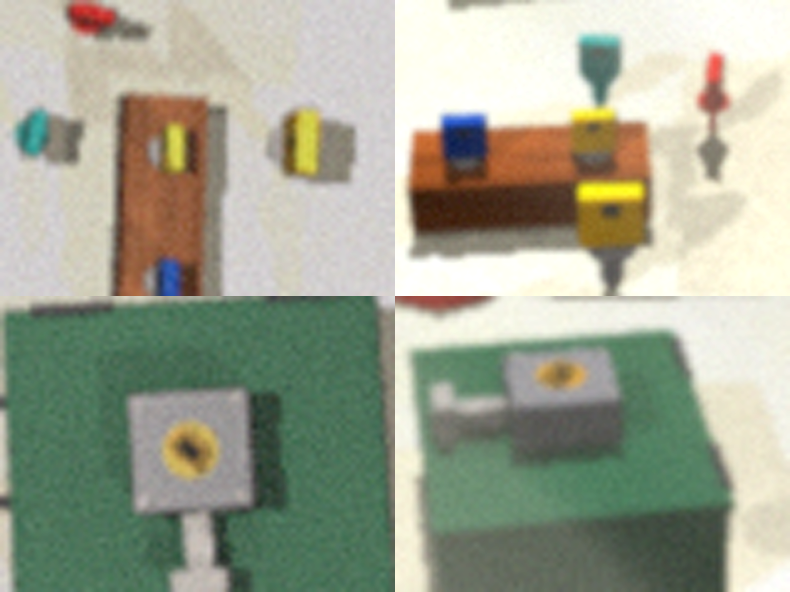

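```bash
python3 - <<'E'
from h import *
T=shots("top",8);S=shots("side",8)
cv2.imwrite("pics/T8.png",T[:,:,::-1]);cv2.imwrite("pics/S8.png",S[:,:,::-1])
for nm,im,roi,c in(("top",T,(355,195,445,270),"y"),("side",S,(240,225,345,305),"y")):
    for lo,hi in(((22,120,60),(34,255,255)),((105,100,40),(130,255,255))): print(nm,blobs(im,lo,hi,roi)[0])
# block top: wood contour
_,m=blobs(T,(3,90,20),(16,255,220),(380,200,415,265)); c=max(cv2.findContours(m,0,1)[0],key=cv2.contourArea)
r=cv2.boxPoints(cv2.minAreaRect(c)); print("block",[onz("top",p,40).round(1)[:2].tolist() for p in r])
g,m=blobs(T,(60,70,20),(88,255,255),(225,180,330,265)); m=cv2.morphologyEx(m,cv2.MORPH_CLOSE,np.ones((5,5)))
c=max(cv2.findContours(m,0,1)[0],key=cv2.contourArea)
r=cv2.boxPoints(cv2.minAreaRect(c)); P=np.array([onz("top",p,80)[:2] for p in r]);print("box",P.round(1).tolist(),P.mean(0), [np.degrees(np.arctan2(*(P[(i+1)%4]-P[i])[::-1])) for i in range(4)])
for n,im,roi in(("top",T,(262,205,297,240)),("side",S,(270,155,305,182))):
    b,m=blobs(im,(12,80,50),(38,255,255),roi); print(n,b)
    c=np.vstack(cv2.findContours(m,0,1)[0]); h=cv2.convexHull(c); e=cv2.fitEllipse(h) if len(h)>4 else None; M=cv2.moments(h); p=(M["m10"]/M["m00"],M["m01"]/M["m00"])
    print("hull",p,e,onz(n,p,119),onz(n,p,114))
p=onz("top",(400.1,219.55),58);print("key",p,"side proj",proj("side",p),proj("side",p+[0,0,15]))
p=onz("top",(398.6,246.97),58);print("blue",p,proj("side",p))
V=cv2.cvtColor(T,cv2.COLOR_RGB2GRAY);print(V[210:232,266:292])
x0,y0=255,198
A=cv2.resize(T[y0:y0+45,x0:x0+50],None,fx=8,fy=8,interpolation=cv2.INTER_CUBIC);B=cv2.resize(S[152:182,265:315],None,fx=8,fy=8,interpolation=cv2.INTER_CUBIC)
B=np.vstack([B,np.zeros((A.shape[0]-B.shape[0],400,3),np.uint8)])
cv2.imwrite("pics/m2.png",cv2.convertScaleAbs(np.hstack([A,B]),alpha=1.6)[:,:,::-1])
E
```

```text
top [([424, 213, 6, 13, 67], [426.43, 218.63]), ([398, 215, 5, 10, 46], [400.0, 219.5])]
top [([397, 243, 5, 9, 35], [398.66, 246.94])]
side [([295, 252, 11, 5, 36], [299.92, 254.03]), ([295, 271, 19, 6, 100], [303.69, 273.33])]
side [([262, 254, 11, 11, 103], [266.9, 258.87])]
block [[431.6, -169.4], [579.3, -173.7], [578.7, -226.8], [431.0, -221.8]]
box [[610.0, 275.4], [629.6, 52.7], [450.3, 36.7], [431.2, 255.9]] [530.26670426 155.17550709] [np.float64(-84.97397024540524), np.float64(-174.9141710891494), np.float64(94.97316423823254), np.float64(6.210492528725214)]
top [([273, 216, 11, 11, 96], [278.1, 220.8])]
hull (278.0565302144249, 220.79922027290448) ((278.1631774902344, 220.73960876464844), (10.797308921813965, 11.074251174926758), 77.96003723144531) [530.77385547 154.8725422  119.        ] [531.03266408 155.38786202 114.        ]
side [([284, 163, 10, 6, 40], [288.42, 165.52])]
hull (288.4228855721393, 165.48756218905473) ((288.3456726074219, 165.4440155029297), (5.039697170257568, 9.461163520812988), 94.55610656738281) [532.37946921 147.21176517 119.        ] [532.5296759
[... 1918 characters left out ...]
01 115 111
  108 108 107 109 109 106  88  56]
 [ 68 102 114 113 113 112 110 111 112 115 122 124 125 116 107 111 110 107
  108 106 108 108 106 105  89  57]
 [ 67 101 110 115 113 113 110 109 110 109 110 115 115 112 112 109 108 108
  107 107 108 106 108 106  89  56]
 [ 67  99 112 114 113 111 110 110 110 109 109 108 110 108 108 108 108 107
  107 108 108 107 107 105  93  56]
 [ 67  98 111 115 112 111 112 111 111 110 109 108 109 108 110 109 105 110
  108 109 109 111 116 109  96  59]
 [ 69 100 118 121 114 110 112 112 110 111 112 110 111 112 110 109 109 109
  111 110 109 112 122 116  99  62]
 [ 77 108 126 125 110 111 113 113 112 112 110 111 110 110 109 109 108 110
  112 108 105 108 108 107  96  61]]
```

View pics/m2.png

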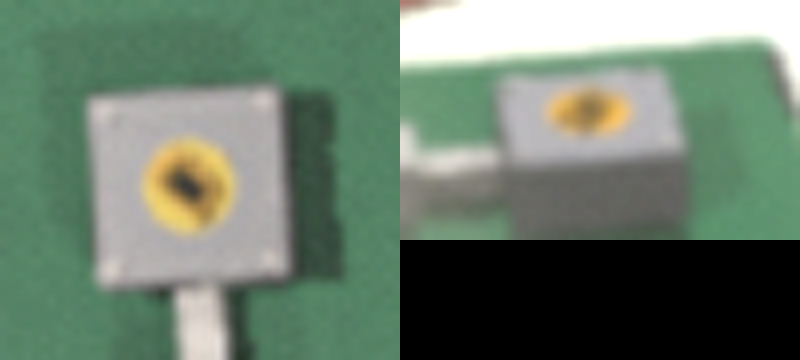

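The plug is at top (278,221). Its dark slot looks diagonal, so I'll measure its direction. The block yaw is about -1.8° and the box yaw about +5°.

```bash
python3 - <<'E'
from h import *
T=shots("top",16)
G=cv2.cvtColor(T,cv2.COLOR_RGB2GRAY); G=cv2.resize(G[205:238,262:295],None,fx=8,fy=8,interpolation=cv2.INTER_CUBIC)
for th in(55,62,70,78,86,94,100):
    m=np.zeros_like(G);m[56:200,60:190]=(G[56:200,60:190]<th)*255
    n,l,s,c=cv2.connectedComponentsWithStats(m); i=1+np.argmax(s[1:,4]); ys,xs=np.nonzero(l==i)
    P=np.array([onz("top",((x+.5)/8-.5+262,(y+.5)/8-.5+205),117)[:2] for x,y in zip(xs[::3],ys[::3])])
    w,v=np.linalg.eigh(np.cov(P.T)); a=v[:,1]; print(th,P.mean(0).round(1),np.sqrt(12*w).round(1),np.degrees(np.arctan2(a[1],a[0])).round(1))
H=cv2.cvtColor(T,cv2.COLOR_RGB2HSV)
np.set_printoptions(linewidth=200)
print(H[214:228,272:286,1]);print(T[214:228,272:286,0])
# key bow yaw in the block from top
# lock case edges
g=cv2.inRange(H,np.array((0,0,85)),np.array((180,45,140)));z=np.zeros_like(g);z[205:236,262:292]=g[205:236,262:292]
z=cv2.morphologyEx(z,cv2.MORPH_OPEN,np.ones((3,3)))
c=max(cv2.findContours(z,0,1)[0],key=cv2.contourArea);r=cv2.minAreaRect(c);P=np.array([onz("top",p,114)[:2] for p in cv2.boxPoints(r)]);print(r,P.round(1).tolist(),P.mean(0),[np.degrees(np.arctan2(*(P[(i+1)%4]-P[i])[::-1])).round(1) for i in range(4)])
print(state()['t'])
E
```

```text
55 [530.9 155.6] [4.8 9.6] 53.7
62 [530.9 155.7] [ 5.8 11.3] 53.8
70 [530.9 155.5] [ 7.2 12.4] 51.8
78 [531.  155.4] [ 8.4 14.3] 52.2
86 [530.7 155. ] [ 9.9 16.7] 51.9
94 [530.2 153.9] [11.8 20.4] 50.7
100 [530.2 153.6] [13.4 21.8] 48.0
[[  7   7   5   5   9  16  16  16   7   5   7   7   7   7]
 [  7   5   5  20  50  70  76  70  48  26   9   5   5   5]
 [  4   7  38  80 112 123 125 120 107  86  50  16   5   5]
 [  2  24  86 126 144 143 141 139 136 130 106  55  12   5]
 [ 11  64 124 148 145 138 141 143 143 141 131  88  21   5]
 [ 26  99 140 146 133 117 129 142 145 142 137 110  41   5]
 [ 40 111 144 143 119  71  85 128 139 144 141 122  58   9]
 [ 46 113 141 144 130  82  32  75 125 143 144 125  64  16]
 [ 34 106 138 141 142 133 100  88 127 143 144 120  56   7]
 [ 17  81 128 141 141 141 136 130 145 142 139 105  37   7]
 [  7  46 107 134 139 139 143 142 145 139 119  70  16   5]
 [  5  16  70 107 124 136 140 139 128 103  75  29   5   5]
 [  7   7  24  50  80 105 112 105  82  54  31   7   5   5]
 [  7   5   5   7  22  45  52  43  34  16   5   5   5   5]]
[[113 112 112 113 114 115 114 113 11
[... 299 characters left out ...]
9 140 137 118 109]
 [122 140 136 109  73  50  57  82 108 115 127 138 123 110]
 [123 142 141 119  86  56  40  51  86 107 115 135 124 111]
 [121 140 146 139 117  90  64  58  86 107 115 134 122 109]
 [117 133 146 147 141 125 101  92 102 113 127 134 117 110]
 [113 123 140 148 149 145 132 117 107 110 131 127 112 107]
 [111 115 128 138 144 148 144 132 112 114 125 116 108 107]
 [112 112 116 122 130 139 139 131 118 117 116 110 108 108]
 [112 111 110 111 115 120 123 119 114 112 110 108 107 109]]
((278.0, 222.0), (26.0, 24.0), 90.0) [[564.1, 191.1], [565.6, 122.3], [491.4, 120.0], [489.8, 188.3]] [527.72459743 155.43617198] [np.float64(-88.7), np.float64(-178.2), np.float64(91.3), np.float64(2.2)]
1.7
```

```bash
cat > go.py <<'E'
import sys; from h import *
# go.py x y graspz yawdeg(tool x): prints shift in tool axes (cm, deg)
x,y,z,yaw=map(float,sys.argv[1:5]); s=state(); Rc=R.from_euler('xyz',s['tcp_rot']); p=s['eef_pos']
d=Rc.inv().apply(np.array([x,y,z+env.grip_point_offset])-p)/10
t=R.from_euler('xyz',[np.pi,0,np.radians(yaw)]); print((d).round(2),(Rc.inv()*t).as_rotvec(degrees=True).round(2),'t',s['t'],'F',s['ft_force'].round(1),'M',s['moment'].round(2),'op',round(s['opening']*95.1,1),'yaw',np.degrees(s['tcp_rot'][2]).round(2),'g',(p-[0,0,171.3]).round(1),'q6',s['joints'][5].round(2))
E
python3 go.py 480 150 200 87.8; python3 go.py 545.4 -202.7 180 87.8
```

```text
[-31.96  39.96   3.34] [  0.    -0.   -17.84] t 1.7 F [ 0.1 -0.5  0. ] M [ 0.02 -0.01 -0.02] op 95.2 yaw 69.96 g [214.2 587.2 233.5] q6 -0.11
[-62.85  58.19   5.34] [  0.    -0.   -17.84] t 1.7 F [ 0.1 -0.5  0. ] M [ 0.02 -0.01 -0.02] op 95.2 yaw 69.96 g [214.2 587.2 233.5] q6 -0.11
```

Emit:
{"name": "arm_command", "arguments": {
  "steps": [
    [-32,40,3,0,0,-17.8],
    [-32,40,3,0,0,-17.8],
    [-32,40,3,0,0,-17.8],
    [-32,40,3,0,0,-17.8],
    [-32,40,3,0,0,-17.8],
    [-32,40,3,0,0,-17.8],
    [-32,40,3,0,0,-17.8],
    [-32,40,3,0,0,-17.8],
    [-32,40,3,0,0,-17.8],
    [-32,40,3,0,0,-17.8],
    [-32,40,3,0,0,-17.8],
    [-32,40,3,0,0,-17.8]
  ],
  "jaw": 3.0
}}

```text
t: 2.7
eef_pos: [473.5, 159.7, 375.7]
tcp_rot: [3.141, -0.0, 1.532]
ft_force: [0.9, 1.1, 0.8]
opening: 0.32
```

```bash
python3 go.py 545.4 -202.7 130 87.8
```

```text
[-35.93   8.59   7.44] [ 0.04 -0.01 -0.04] t 2.7 F [0.9 1.1 0.8] M [ 0.11 -0.01  0.03] op 30.4 yaw 87.76 g [473.5 159.7 204.4] q6 -1.34
```

Emit:
{"name": "arm_command", "arguments": {
  "steps": [
    [-35.9,8.6,7.4,0,0,0],
    [-35.9,8.6,7.4,0,0,0],
    [-35.9,8.6,7.4,0,0,0],
    [-35.9,8.6,7.4,0,0,0],
    [-35.9,8.6,7.4,0,0,0],
    [-35.9,8.6,7.4,0,0,0],
    [-35.9,8.6,7.4,0,0,0],
    [-35.9,8.6,7.4,0,0,0],
    [-35.9,8.6,7.4,0,0,0],
    [-35.9,8.6,7.4,0,0,0],
    [-35.9,8.6,7.4,0,0,0],
    [-35.9,8.6,7.4,0,0,0]
  ]
}}

```text
t: 3.7
eef_pos: [544.5, -200.2, 301.4]
tcp_rot: [-3.141, -0.001, 1.531]
ft_force: [0.3, -0.7, 0.2]
opening: 0.316
```

```bash
python3 go.py 545.4 -202.7 63.2 87.8; python3 - <<'E'
from h import *
S=shots("side",2);T=shots("top",2)
f=lambda c:cv2.resize(c,(400,300),interpolation=cv2.INTER_CUBIC)
cv2.imwrite("pics/m3.png",np.hstack([f(T[190:250,360:440]),f(S[210:294,250:362])])[:,:,::-1])
E
```

```text
[-0.25  0.1   6.69] [-0.03 -0.03 -0.08] t 3.7 F [ 0.3 -0.7  0.2] M [-0.01  0.01 -0.01] op 30.1 yaw 87.72 g [ 544.5 -200.2  130.1] q6 -2.0
```

View pics/m3.png

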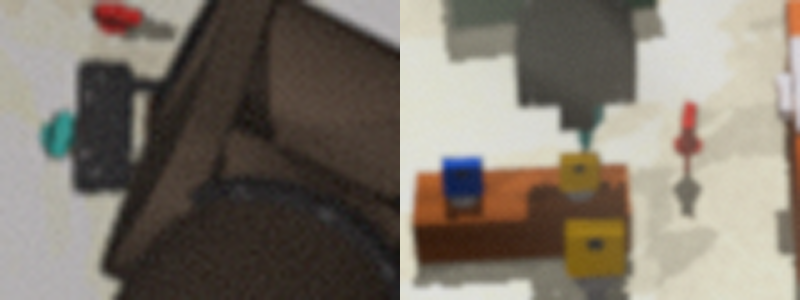

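The finger (crop x≈578) hangs directly over the yellow bow (580,172), and the space around it is clear. I'll go down.

Emit:
{"name": "arm_command", "arguments": {
  "steps": [
    [-0.1,0.1,2,0,0,0],
    [-0.2,0.1,3.5,0,0,0],
    [-0.25,0.1,5,0,0,0],
    [-0.25,0.1,6,0,0,0],
    [-0.25,0.1,6.7,0,0,0],
    [-0.25,0.1,6.7,0,0,0],
    [-0.25,0.1,6.7,0,0,0]
  ]
}}

```text
t: 4.48
eef_pos: [545.8, -202.7, 234.8]
tcp_rot: [3.142, -0.0, 1.532]
ft_force: [-0.5, 0.2, -0.2]
opening: 0.312
```

```bash
python3 go.py 545.4 -202.7 63.2 87.8
```

```text
[-0.   -0.04  0.03] [ 0.   -0.   -0.02] t 4.4833 F [-0.5  0.2 -0.2] M [-0.03  0.05  0.02] op 29.7 yaw 87.78 g [ 545.8 -202.7   63.5] q6 -2.0
```

Emit:
{"name": "arm_command", "arguments": {
  "steps": [
    [0,0,0,0,0,0],
    [0,0,0,0,0,0],
    [0,0,0,0,0,0],
    [0,0,0,0,0,0],
    [0,0,0,0,0,0],
    [0,0,0,0,0,0]
  ],
  "jaw": 0
}}

```text
t: 4.98
eef_pos: [545.8, -203.0, 235.0]
tcp_rot: [3.141, 0.0, 1.532]
ft_force: [-0.0, 1.5, 5.9]
opening: 0.101
```

```bash
python3 go.py 545.4 -202.7 130 87.8
```

```text
[ 0.03 -0.03 -6.63] [ 0.04  0.01 -0.04] t 4.9833 F [-0.   1.5  5.9] M [0.18 0.11 0.01] op 9.6 yaw 87.76 g [ 545.8 -203.    63.7] q6 -2.0
```

Emit:
{"name": "arm_command", "arguments": {
  "steps": [
    [0,0,-1,0,0,0],
    [0,0,-2,0,0,0],
    [0,0,-3,0,0,0],
    [0,0,-4.5,0,0,0],
    [0,0,-6.5,0,0,0],
    [0,0,-9,0,0,0],
    [0,0,-12,0,0,0],
    [0,0,-14,0,0,0],
    [0,0,-14,0,0,0]
  ]
}}

```text
t: 5.73
eef_pos: [545.8, -203.0, 379.8]
tcp_rot: [3.135, 0.003, 1.532]
ft_force: [0.2, 0.4, -1.6]
opening: 0.103
```

```bash
python3 go.py 531 155.3 220 142
```

```text
[35.74 -2.87 -1.28] [  0.27   0.34 -54.24] t 5.7333 F [ 0.2  0.4 -1.6] M [0.04 0.02 0.02] op 9.8 yaw 87.76 g [ 545.8 -203.   208.5] q6 -2.0
```

Emit:
{"name": "arm_command", "arguments": {
  "steps": [
    [35.7,-2.9,-1,0.3,0.3,-54.2],
    [35.7,-2.9,-1,0.3,0.3,-54.2],
    [35.7,-2.9,-1,0.3,0.3,-54.2],
    [35.7,-2.9,-1,0.3,0.3,-54.2],
    [35.7,-2.9,-1,0.3,0.3,-54.2],
    [35.7,-2.9,-1,0.3,0.3,-54.2],
    [35.7,-2.9,-1,0.3,0.3,-54.2],
    [35.7,-2.9,-1,0.3,0.3,-54.2],
    [35.7,-2.9,-1,0.3,0.3,-54.2],
    [35.7,-2.9,-1,0.3,0.3,-54.2],
    [35.7,-2.9,-1,0.3,0.3,-54.2],
    [35.7,-2.9,-1,0.3,0.3,-54.2]
  ]
}}

```text
t: 6.73
eef_pos: [530.5, 154.5, 384.5]
tcp_rot: [-3.139, -0.007, 2.478]
ft_force: [-0.2, 0.1, -0.4]
opening: 0.104
```

```bash
python3 go.py 531 155.3 180 142; python3 - <<'E'
from h import *
S=shots("side",6);T=shots("top",3)
f=lambda c:cv2.resize(c,(400,300),interpolation=cv2.INTER_CUBIC)
cv2.imwrite("pics/m4.png",cv2.convertScaleAbs(np.hstack([f(T[190:250,240:320]),f(S[120:180,250:330])]),alpha=1.5)[:,:,::-1])
s=state();g=s['eef_pos']-[0,0,171.3]
print("key tip exp",proj("side",g-[0,0,52.5]),"bow mid",proj("side",g-[0,0,5.5]),blobs(S,(22,100,50),(34,255,255),(270,110,310,180))[0])
E
```

```text
[-0.01  0.1   3.32] [-0.15 -0.4  -0.04] t 6.7333 F [-0.2  0.1 -0.4] M [0.05 0.05 0.01] op 9.9 yaw 141.96 g [530.5 154.5 213.2] q6 -2.32
key tip exp [287.36246676 152.6500143 ] bow mid [286.8221727  138.87551639] []
```

View pics/m4.png

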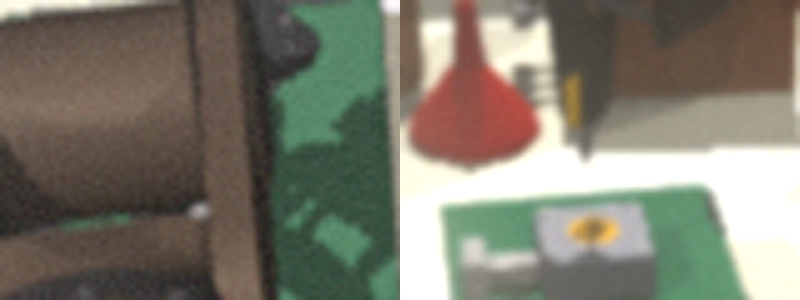

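The gripped key hangs upright over the lock, with its tip at about side px (287,152). That matches the predicted (287.4,152.7).

Emit:
{"name": "arm_command", "arguments": {
  "steps": [
    [0,0.12,1.5,-0.1,-0.4,0],
    [0,0.12,2.7,-0.1,-0.4,0],
    [0,0.12,3.5,-0.1,-0.4,0],
    [0,0.12,3.8,-0.1,-0.4,0],
    [0,0.12,3.8,-0.1,-0.4,0],
    [0,0.12,3.8,-0.1,-0.4,0]
  ]
}}

```text
t: 7.68
eef_pos: [531.3, 155.9, 346.8]
tcp_rot: [-3.141, 0.0, 2.478]
ft_force: [1.5, 0.2, -1.1]
opening: 0.106
```

```bash
python3 go.py 531.3 155.3 165 142
```

```text
[-0.04 -0.05  1.05] [-0.01  0.02 -0.04] t 7.6833 F [ 1.5  0.2 -1.1] M [ 0.11  0.1  -0.02] op 10.0 yaw 141.96 g [531.3 155.9 175.5] q6 -2.31
```

Now I'll lower it into the funnel in small steps.

Emit:
{"name": "arm_command", "arguments": {
  "steps": [
    [0,-0.05,0.2,0,0,0],
    [0,-0.05,0.4,0,0,0],
    [0,-0.05,0.6,0,0,0],
    [0,-0.05,0.7,0,0,0],
    [0,-0.05,0.7,0,0,0]
  ]
}}

```text
t: 8.1
eef_pos: [530.8, 155.5, 339.4]
tcp_rot: [-3.141, 0.0, 2.478]
ft_force: [0.3, -0.1, -1.6]
opening: 0.105
```

```bash
python3 go.py 531.3 155.3 160 142
```

```text
[-0.05  0.01  0.81] [-0.03  0.   -0.04] t 8.1 F [ 0.3 -0.1 -1.6] M [0.07 0.12 0.03] op 10.0 yaw 141.96 g [530.8 155.5 168.1] q6 -2.31
```

Emit:
{"name": "arm_command", "arguments": {
  "steps": [
    [0,0,0.1,0,0,0],
    [0,0,0.2,0,0,0],
    [0,0,0.3,0,0,0],
    [0,0,0.4,0,0,0],
    [0,0,0.4,0,0,0]
  ]
}}

```text
t: 8.52
eef_pos: [531.2, 155.4, 335.7]
tcp_rot: [3.141, 0.002, 2.478]
ft_force: [5.7, -3.1, -1.0]
opening: 0.103
```

```bash
python3 go.py 531.3 155.3 160 142
```

```text
[-0.01 -0.    0.44] [ 0.04  0.1  -0.04] t 8.5167 F [ 5.7 -3.1 -1. ] M [-0.48 -0.97  0.01] op 9.8 yaw 141.96 g [531.2 155.4 164.4] q6 -2.31
```

The wall pushes the key towards tool -x with 6 N, so I'll yield about 1 mm that way and go on down.

Emit:
{"name": "arm_command", "arguments": {
  "steps": [
    [-0.05,0,0,0,0,0],
    [-0.1,0,0.1,0,0,0],
    [-0.1,0,0.2,0,0,0],
    [-0.1,0,0.2,0,0,0]
  ]
}}

```text
t: 8.85
eef_pos: [531.6, 154.8, 333.3]
tcp_rot: [-3.141, 0.0, 2.478]
ft_force: [2.6, -2.3, -0.8]
opening: 0.097
```

```bash
python3 go.py 531.3 155.3 160 142
```

```text
[0.06 0.02 0.2 ] [-0.03  0.01 -0.04] t 8.85 F [ 2.6 -2.3 -0.8] M [-0.38 -0.59 -0.  ] op 9.3 yaw 141.96 g [531.6 154.8 162. ] q6 -2.31
```

Emit:
{"name": "arm_command", "arguments": {
  "steps": [
    [-0.05,0,0.1,0,0,0],
    [-0.05,0,0.2,0,0,0],
    [-0.05,0,0.3,0,0,0],
    [-0.05,0,0.4,0,0,0],
    [-0.05,0,0.4,0,0,0]
  ]
}}

```text
t: 9.27
eef_pos: [531.9, 154.6, 329.3]
tcp_rot: [-3.141, -0.0, 2.478]
ft_force: [0.8, -1.0, -1.9]
opening: 0.099
```

```bash
python3 go.py 531.3 155.3 142.5 142
```

```text
[0.09 0.02 1.55] [-0.05 -0.02 -0.04] t 9.2667 F [ 0.8 -1.  -1.9] M [-0.09 -0.14 -0.01] op 9.4 yaw 141.96 g [531.9 154.6 158. ] q6 -2.31
```

Emit:
{"name": "arm_command", "arguments": {
  "steps": [
    [0,0,0.1,0,0,0],
    [0,0,0.2,0,0,0],
    [0,0,0.3,0,0,0],
    [0,0,0.4,0,0,0],
    [0,0,0.5,0,0,0],
    [0,0,0.5,0,0,0]
  ]
}}

```text
t: 9.77
eef_pos: [531.9, 154.5, 324.4]
tcp_rot: [-3.141, -0.0, 2.478]
ft_force: [0.6, -1.2, -0.5]
opening: 0.104
```

```bash
python3 go.py 531.3 155.3 142.5 142
```

```text
[0.1  0.02 1.06] [-0.05 -0.01 -0.04] t 9.7667 F [ 0.6 -1.2 -0.5] M [-0.24  0.03 -0.01] op 9.9 yaw 141.96 g [531.9 154.5 153.1] q6 -2.31
```

Emit:
{"name": "arm_command", "arguments": {
  "steps": [
    [0,0,0.1,0,0,0],
    [0,0,0.2,0,0,0],
    [0,0,0.3,0,0,0],
    [0,0,0.4,0,0,0],
    [0,0,0.5,0,0,0],
    [0,0,0.6,0,0,0],
    [0,0,0.7,0,0,0]
  ]
}}

```text
t: 10.35
eef_pos: [531.7, 154.1, 318.0]
tcp_rot: [-3.14, -0.0, 2.478]
ft_force: [-5.2, -8.1, 12.5]
opening: 0.104
```

```bash
python3 go.py 531.3 155.3 142.5 142
```

```text
[0.1  0.08 0.42] [-0.12 -0.   -0.03] t 10.35 F [-5.2 -8.1 12.5] M [-1.46  1.22 -0.04] op 9.9 yaw 141.97 g [531.7 154.1 146.7] q6 -2.31
```

Emit:
{"name": "arm_command", "arguments": {
  "steps": [
    [0,-0.06,0.05,0,0,0],
    [0,-0.06,0.1,0,0,0],
    [0,-0.06,0.2,0,0,0],
    [0,-0.06,0.3,0,0,0],
    [0,-0.06,0.35,0,0,0],
    [0,-0.06,0.35,0,0,0]
  ]
}}

```text
t: 10.85
eef_pos: [531.7, 154.0, 315.4]
tcp_rot: [3.141, 0.001, 2.478]
ft_force: [-4.0, -4.1, 14.7]
opening: 0.102
```

```bash
python3 go.py 531.3 155.3 142.5 142
```

```text
[0.11 0.08 0.16] [ 0.04  0.08 -0.04] t 10.85 F [-4.  -4.1 14.7] M [-0.56  0.82  0.01] op 9.7 yaw 141.96 g [531.7 154.  144.1] q6 -2.31
```

Emit:
{"name": "arm_command", "arguments": {
  "steps": [
    [0,-0.03,0.05,0,0,0],
    [0,-0.03,0.1,0,0,0],
    [0,-0.03,0.15,0,0,0],
    [0,-0.03,0.2,0,0,0],
    [0,-0.03,0.2,0,0,0]
  ]
}}

```text
t: 11.27
eef_pos: [531.7, 154.0, 313.5]
tcp_rot: [3.14, 0.002, 2.478]
ft_force: [-3.4, -1.4, 14.8]
opening: 0.104
```

```bash
python3 go.py 531.3 155.3 142.5 142;python3 - <<'E'
from h import *
S=shots("side",8)
cv2.imwrite("pics/m5.png",cv2.convertScaleAbs(cv2.resize(S[135:190,255:325],(700,550),interpolation=cv2.INTER_CUBIC),alpha=1.8)[:,:,::-1])
for z in(119,122,124):print(z,proj("side",[531.5,154.5,z]),proj("side",[531.5,143.5,z]))
E
```

```text
[ 0.12  0.08 -0.03] [ 0.1   0.11 -0.04] t 11.2667 F [-3.4 -1.4 14.8] M [-0.22  0.42 -0.04] op 9.9 yaw 141.96 g [531.7 154.  142.2] q6 -2.31
119 [288.06036698 164.3447533 ] [288.18568304 166.09048541]
122 [288.02840421 163.52075126] [288.15365824 165.26264369]
124 [288.00704247 162.97004456] [288.13225462 164.70935996]
```

View pics/m5.png

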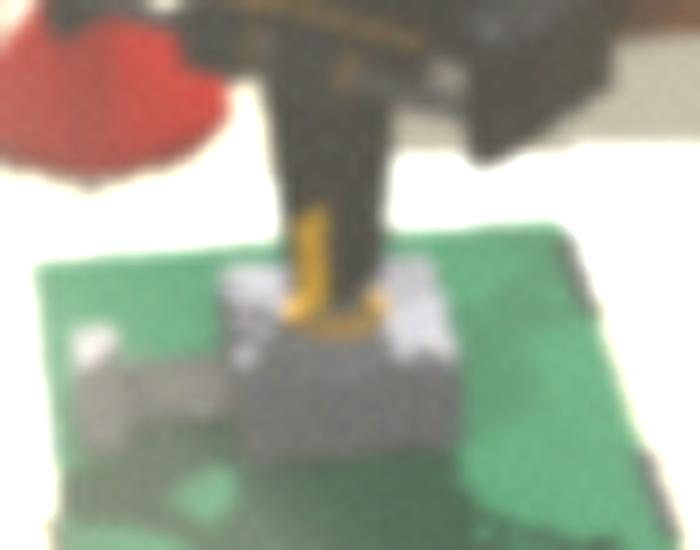

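The key sits nearly home, with the bow at crop (310,255) directly over the plug. I'll push until the force rises steeply.

Emit:
{"name": "arm_command", "arguments": {
  "steps": [
    [0,-0.02,0.05,0,0,0],
    [0,-0.02,0.1,0,0,0],
    [0,-0.02,0.15,0,0,0],
    [0,-0.02,0.15,0,0,0]
  ]
}}

```text
t: 12.0
eef_pos: [531.6, 153.9, 313.3]
tcp_rot: [3.139, 0.003, 2.478]
ft_force: [-6.1, -1.0, 30.7]
opening: 0.102
```

```bash
python3 go.py 531.3 155.3 142.5 142
```

```text
[ 0.11  0.1  -0.05] [ 0.16  0.16 -0.04] t 12.0 F [-6.1 -1.  30.7] M [-0.24  1.32  0.03] op 9.7 yaw 141.96 g [531.6 153.9 142. ] q6 -2.32
```

It has bottomed: 30 N, and no longer descending. That is well above the pins' 10 N. I'll ease the push a little and start turning clockwise (+rz on the tool).

Emit:
{"name": "arm_command", "arguments": {
  "steps": [
    [0,0,-0.05,0,0,0],
    [0,0,-0.1,0,0,5],
    [0,0,-0.1,0,0,10],
    [0,0,-0.1,0,0,15],
    [0,0,-0.1,0,0,20],
    [0,0,-0.1,0,0,25],
    [0,0,-0.1,0,0,30],
    [0,0,-0.1,0,0,30]
  ]
}}

```text
t: 12.67
eef_pos: [531.8, 153.7, 313.5]
tcp_rot: [3.138, 0.001, 1.949]
ft_force: [-2.7, -2.8, 20.7]
opening: 0.109
```

```bash
python3 go.py 531.3 155.3 142.5 112
```

```text
[ 0.16  0.01 -0.03] [ 0.21  0.08 -0.35] t 12.6667 F [-2.7 -2.8 20.7] M [-0.41  0.51 -0.  ] op 10.3 yaw 111.65 g [531.8 153.7 142.2] q6 -1.79
```

Emit:
{"name": "arm_command", "arguments": {
  "steps": [
    [0,0,0,0,0,5],
    [0,0,0,0,0,10],
    [0,0,0,0,0,15],
    [0,0,0,0,0,20],
    [0,0,0,0,0,25],
    [0,0,0,0,0,30],
    [0,0,0,0,0,35],
    [0,0,0,0,0,35]
  ]
}}

```text
t: 13.33
eef_pos: [531.8, 153.5, 313.5]
tcp_rot: [3.138, -0.0, 1.338]
ft_force: [-1.6, -4.5, 20.6]
opening: 0.103
```

```bash
python3 go.py 531.3 155.3 142.5 77; python3 - <<'E'
from h import *
S=shots("side",8)
cv2.imwrite("pics/m6.png",cv2.convertScaleAbs(cv2.resize(S[135:190,255:325],(700,550),interpolation=cv2.INTER_CUBIC),alpha=1.8)[:,:,::-1])
E
```

```text
[ 0.16 -0.09 -0.03] [ 0.22 -0.03 -0.33] t 13.3333 F [-1.6 -4.5 20.6] M [-0.97  0.38  0.03] op 9.8 yaw 76.67 g [531.8 153.5 142.2] q6 -1.18
```

View pics/m6.png

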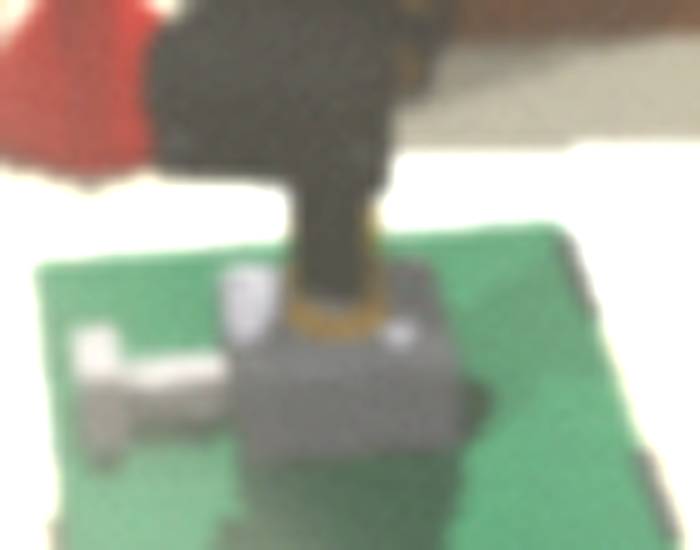

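The key is turned about 65° and still home. The bolt's gap at the keeper (crop 120,370) is unclear, so I'll finish the turn and compare.

Emit:
{"name": "arm_command", "arguments": {
  "steps": [
    [0,0,0,0,0,5],
    [0,0,0,0,0,10],
    [0,0,0,0,0,15],
    [0,0,0,0,0,20],
    [0,0,0,0,0,25],
    [0,0,0,0,0,29],
    [0,0,0,0,0,32],
    [0,0,0,0,0,32]
  ]
}}

```text
t: 14.4
eef_pos: [531.8, 153.5, 313.5]
tcp_rot: [3.139, -0.002, 0.782]
ft_force: [-1.1, -4.7, 17.8]
opening: 0.102
```

```bash
python3 go.py 531.3 155.3 142.5 45; python3 - <<'E'
from h import *
S=shots("side",8);S0=cv2.cvtColor(cv2.imread("pics/S8.png"),cv2.COLOR_BGR2RGB)
f=lambda S:cv2.resize(S[150:190,255:305],(400,320),interpolation=cv2.INTER_CUBIC)
cv2.imwrite("pics/m7.png",cv2.convertScaleAbs(np.hstack([f(S0),f(S)]),alpha=1.6)[:,:,::-1])
E
```

```text
[ 0.09 -0.17 -0.03] [ 0.17 -0.13 -0.22] t 14.4 F [-1.1 -4.7 17.8] M [-1.2   0.39  0.04] op 9.7 yaw 44.78 g [531.8 153.5 142.2] q6 -0.62
```

View pics/m7.png

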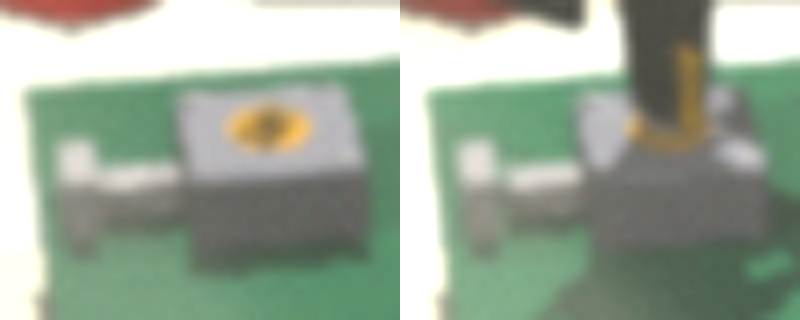

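Compared with the start, a clear gap now shows between keeper and bolt (right crop, 503,180), so the bolt has drawn back. I'll turn a little further to feel for the stop.

Emit:
{"name": "arm_command", "arguments": {
  "steps": [
    [0,0,0,0,0,2],
    [0,0,0,0,0,4],
    [0,0,0,0,0,5],
    [0,0,0,0,0,5]
  ]
}}

```text
t: 15.13
eef_pos: [531.7, 153.4, 313.5]
tcp_rot: [3.139, -0.002, 0.697]
ft_force: [-4.1, -6.6, 22.1]
opening: 0.103
```

```bash
python3 go.py 531.3 155.3 142.5 40
```

```text
[ 0.09 -0.17 -0.03] [ 0.16 -0.12 -0.08] t 15.1333 F [-4.1 -6.6 22.1] M [-1.43  0.62  0.09] op 9.8 yaw 39.92 g [531.7 153.4 142.2] q6 -0.53
```

Emit:
{"name": "arm_command", "arguments": {
  "steps": [
    [0,0,0,0,0,2],
    [0,0,0,0,0,4],
    [0,0,0,0,0,4],
    [0,0,0,0,0,4]
  ]
}}

```text
t: 15.47
eef_pos: [531.7, 153.4, 313.5]
tcp_rot: [3.139, -0.002, 0.628]
ft_force: [-2.3, -5.1, 20.5]
opening: 0.106
```

```bash
python3 go.py 531.3 155.3 142.5 36; python3 - <<'E'
from h import *
S=shots("side",8);S0=cv2.cvtColor(cv2.imread("pics/S8.png"),cv2.COLOR_BGR2RGB)
f=lambda S:cv2.resize(S[150:190,255:305],(400,320),interpolation=cv2.INTER_CUBIC)
cv2.imwrite("pics/m8.png",cv2.convertScaleAbs(np.hstack([f(cv2.cvtColor(cv2.imread("pics/S8.png"),4)),f(S)]),alpha=1.6)[:,:,::-1])
for s in (S0,S): print(cv2.cvtColor(s,7)[170:174,258:282])
s=state();print(s['t'],s['moment'],s['ft_force'])
E
```

```text
[ 0.08 -0.18 -0.03] [ 0.15 -0.12 -0.02] t 15.4667 F [-2.3 -5.1 20.5] M [-1.38  0.57  0.09] op 10.1 yaw 35.98 g [531.7 153.4 142.2] q6 -0.46
[[146 113  95 100 119 135 139 138 127 111 104 106 107 108 111 110 107 108
  102  91  95 109 116 116]
 [149 116  97 100 116 132 137 135 130 123 123 127 130 131 134 129 125 124
  117 100  93 103 109 109]
 [154 122  99  98 109 120 124 123 121 122 126 132 135 133 129 123 118 115
  108  92  85  90  91  92]
 [158 130 101  95  97 100 102  99  98 106 112 117 118 115 106 101  95  90
   86  77  72  74  74  73]]
[[159 121  99 102 121 137 141 138 126 108 102 107 108 111 114 115 117 117
  110  97  90  93 100 102]
 [161 125 101 100 118 134 138 136 126 112 114 125 130 132 134 135 135 133
  127 105  83  79  82  81]
 [167 131 103  97 108 121 126 124 117 106 113 127 134 133 130 128 126 125
  118  98  78  73  74  73]
 [173 140 106  96  97 105 105 104  99  94 100 114 119 117 110 105 102  97
   92  83  73  69  71  70]]
15.8667 [-1.43239789  0.6418914   0.04584776] [-3.062156   -5.8237228  21.54032077]
```

Emit:
{"name": "arm_command", "arguments": {
  "steps": [
    [0,0,0,0,0,2],
    [0,0,0,0,0,4],
    [0,0,0,0,0,4],
    [0,0,0,0,0,4]
  ]
}}

```text
t: 16.2
eef_pos: [531.6, 153.4, 313.5]
tcp_rot: [3.139, -0.002, 0.558]
ft_force: [-3.6, -6.5, 21.2]
opening: 0.101
```

```bash
python3 go.py 531.3 155.3 142.5 32
```

```text
[ 0.07 -0.18 -0.03] [ 0.13 -0.12 -0.01] t 16.2 F [-3.6 -6.5 21.2] M [-1.39  0.67  0.22] op 9.6 yaw 31.99 g [531.6 153.4 142.2] q6 -0.4
```

View pics/m8.png

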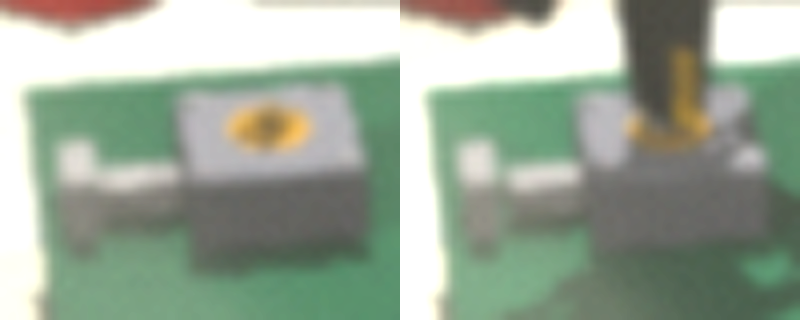

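The moment jumped from about 0.07 to 0.22 N·m, so the plug is on its stop, and the bolt is clear of the keeper. I'll hold briefly to check it's steady, then hand in.

Emit:
{"name": "arm_command", "arguments": {
  "steps": [
    [0,0,0,0,0,0],
    [0,0,0,0,0,0],
    [0,0,0,0,0,0],
    [0,0,0,0,0,0],
    [0,0,0,0,0,0],
    [0,0,0,0,0,0]
  ]
}}

```text
t: 16.7
eef_pos: [531.6, 153.4, 313.4]
tcp_rot: [3.139, -0.002, 0.559]
ft_force: [-3.0, -7.4, 21.7]
opening: 0.104
```

```bash
python3 go.py 531.3 155.3 142.5 32; python3 -c "
from cell import job_done;print(job_done())"
```

```text
[ 0.07 -0.18 -0.04] [ 0.13 -0.12  0.  ] t 16.7 F [-3.  -7.4 21.7] M [-1.36  0.68  0.23] op 9.9 yaw 32.0 g [531.6 153.4 142.1] q6 -0.4
the job is handed in; nothing more can be done
None
```

I took the yellow key from the block, pushed it home in the lock and turned it clockwise to the stop. I handed the job in at 16.7 s, still gripping the key and holding it turned.

**Fully home:** the push force rose to 31 N with no further descent, well above the pins' 3 to 10 N, before I started turning.

**Turned:** I turned the tool about 110°, which covers the blade's play in the slot. The moment then jumped from about 0.07 to 0.23 N·m, which I took as the stop. The side picture shows the bolt clear of the keeper; that gap was only about 1 px, roughly 3 mm.

**Last check:** the pose was steady, the jaws were 9.9 mm apart on the 10 mm bow, and the downward push was about 22 N. A sideways force of about 8 N remained. The tool sits about 2 mm from where I measured the keyway from the cameras, within the 4 mm limit.

**Not checked:** I did not measure the plug angle directly, and I took no final picture of the blue key or the other objects. No move went near them except the grasp at the block.

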